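# Nip up the centrifuge rotor's retaining screw with the T-handle hex key

### The arm

A 6-joint arm with a two-finger parallel gripper is mounted at the origin on the work surface. World frame = base frame: x ahead of the robot, y to its left, z up, the work surface at z = 0. Lengths are in m, angles in rad, forces in N, time in s.
With the tool pointing down it reaches from about 0.375 to 0.975 m from the base axis. Payload 3.8 kg.
Tool frame: the origin (TCP) lies on the centre line of the jaws, within the pads' length; the fingertips stand 8 mm ahead of it and the grasp point (between the pads) lies 11 mm behind it; z points along the fingers, y is the direction in which the jaws open and shut (so a half turn about z gives the same grasp; the last joint's range is limited). The gripper opens to 88 mm and grips with 3 to 60 N. Pads are 18 mm wide; open, the fingers measure 123 mm over their backs; the gripper's body (75 mm by 187 mm) begins 45 mm behind the grasp point.
Start: joints at [-0.037, 0.264, 1.604, -0, 1.274, -0.037], TCP at [0.675, -0, 0.247] pointing down, gripper open.
Joint ranges: [-2.63, 2.63], [-0.94, 2.18], [0.31, 2.57], [-1.31, 4.45], [0, 2.66], [-2.55, 2.55]. Speed limits (rad/s): [2.57, 2.57, 3.14, 3.14, 3.14, 3.14].

### API

Orientations are given as a 3x3 rotation matrix whose columns are the frame's x, y, z axes.
In Python, from rig import ctrl, read_camera, camera_model, order gives the robot as it stands.
- The arm moves only by the tool apply_moves, never from a script. Its argument "steps" is a list of rows, each a list of 3 entries, a list of its own where there are three numbers: the finger opening in mm, from 0 to 88.1, then the shift along the tool's x, y, z in mm, then the turn, a rotation vector about the tool's x, y, z in degrees. In form: [[hand, [x, y, z], [ax, ay, az]], ...]. A call has 1 to 12 rows; each row shifts and turns the commanded pose from where the row before left it, along the tool's axes as they then stand; what a row does not reach is not made up. A row lasts 1/8 s, in which the tool goes at most 62.5 mm and 10.7 degrees, less where a joint would pass 70% of its speed; a pose out of reach is approached as far as the arm can. A call is refused whole if a number of a shift passes 62.5 or a number of a turn 10.7, either way. A call with a gripper value outside its range is refused whole. The fingers move at their own pace and stop on an object; "grip_force" is the grip in N (left out, the last holds). Time passes only in rows, so rows that do not move let the fingers close. It gives the time, the measured TCP pose, the force and the opening at its end, in the units of the state.
- ctrl.get_obs(): the state, without advancing time (a new reading comes with each control period).
- read_camera(name): name is "scene" or "side" or "wrist"; returns the picture (400x640x3 uint8, red, green, blue); there is no depth.
- camera_model(name): a dict with "mtx" (3x3 intrinsics, pixels), "origin" and "orientation" of the camera in the world; the wrist camera has in their place "tool_from_camera" (4x4, takes a point from camera to tool coordinates, whose origin is the TCP and whose axes are the flange's). Camera axes: x right, y down, z forward; pixel columns grow to the right and rows downward; lengths in m; the calibration is good to about 2 mm. A picture is of the moment at which its call begins: read the wrist's pose just before it. camera_model takes no time and is no camera call.
- order.hand_in(): hands the job in, once; it reports no verdict.
The state is a dict: "t": time; "joint_pos": joint angles; "qd": joint speeds; "effort": joint torques, N m; "tcp_pos": TCP position; "ee_rot": TCP orientation; "contact_force": force on the tool from outside, world axes, zero at the start; "ft_torque": the same for the moment, N m; "finger_gap": finger opening in m.
Only numpy, scipy, OpenCV 4.12 (cv2) and the standard library are available. Lean on these libraries where they do the work, as an engineer would, in place of code of your own. Each camera call takes 0.05 s, during which the arm holds its last target. There are 200 camera calls.

### The job

The retaining screw down in the hub of the centrifuge rotor is only finger-tight. Take the larger T-handle hex key from the stand, press it lightly down the bore and turn it until it drops fully into the hidden socket, then tighten the screw clockwise until you feel it come up against its stop, and no further. Draw the key out and hang it back upright in the hole it came from, forcing nothing and leaving the other things as they are.

Things in the scene. Friction and masses are not known exactly. Their poses are not given: they have to be found in the camera images.
- centrifuge: White benchtop centrifuge, fixed, about 310 x 280 mm, 155 mm high to its rim, round bowl 212 mm across. Origin: on the worktop under the rotor axis; its own -x points to its control panel, +x to the lid, which stands open 140 mm from the axis, 0.42 m high. A flat aluminium rotor with 24 radial slots lies in the bowl (top face 126 mm above the worktop), held by the spindle brake.
- hub (a point): Centre of the flat top face of the steel rotor hub, on the rotor axis, 152 mm above the worktop; z up. The hub is 47 mm across and has a plain vertical bore 24 mm across, at the bottom of which sits the retaining screw.
- socket (a point): Centre of the hexagon socket's mouth in the screw's flat end, 24 mm straight below hub. Socket 14.5 mm across flats, 14 mm deep, on the rotor axis: a seated key's tip stands 14 mm below this point. How the hexagon is turned is not shown by this point's axes nor known beforehand: a key fits every 60 degrees, with a few degrees of play. Feel for it with 4 to 8 N; over 15 N marks the screw.
- screw (a joint): Turn of the retaining screw in rad, growing clockwise seen from above. 1.0 is its hard stop (tight); it begins 0.7 to 0.95 rad short of that. It turns stiffly (about 0.12 N m) and stays where it is left; at the stop the twist climbs steeply (0.3 N m is tight, over 1 N m is too much). The value does not tell how the hexagon stands in the room.
- key: The larger T-handle hex key, 0.16 to 0.29 kg: steel hexagonal shaft 14 mm across flats, 110 mm long, square-cut end; above it a flange 36 mm across, 6 mm thick, a neck 10 mm high and a black crossbar 90 mm long (own x), 20 mm thick (own y), 28 mm high. Origin: centre of the shaft's lower end, z up the shaft. It hangs upright by its flange in a hole of the stand, its tip 15 mm above the worktop.
- key_grip (a point): Centre of the larger key's crossbar, 140 mm above the tip on the key's axis; x along the bar, z up the shaft.
- small_key: The smaller T-handle hex key, hanging in the other hole: shaft 8 mm across flats, 95 mm long; crossbar 66 mm long, 16 mm thick, its middle 125 mm above the tip, its top 169 mm above the worktop. Origin: centre of the shaft's lower end. Leave it hanging.
- stand: Tool stand of bent aluminium sheet, fixed: top plate 75 x 170 mm, 6 mm thick, upper face 125 mm above the worktop, open underneath, cheeks at both ends, foot 110 x 190 mm. Two round holes 22 mm across lie on its own y axis, 40 mm either side of the middle; either may hold either key. Origin: on the worktop under its middle, z up.
- rotor_cover: Aluminium rotor cover with a black knob, 176 mm across, 30 mm high, lying loose. Origin: centre of its underside. Leave it.
- jar_a: Glass milk jar with white cap, 62 mm across, 95 mm high, loose. Origin: centre of its underside. Leave it.
- jar_b: Another such jar, 62 mm across, 95 mm high, loose. Leave it.
- jar_c: A smaller jar, 52 mm across, 75 mm high, loose. Leave it.
- capillary_box: White plastic box of capillary tubes, 100 x 45 x 20 mm, lying loose. Origin: centre of its underside. Leave it.
- reader: White plastic reading scale, 130 x 22 x 10 mm, lying loose. Origin: centre of its underside. Leave it.
Mind the look-alikes: they are no part of the job. Leave any purple or red look-alike of the key alone.

How it is judged:
By the outcome, as a careful person would: the job done as asked, in the order asked, and still so for the second after the job is handed in, with the robot touching nothing.
It also fails if it takes over 72 s, if anything falls off the work surface, if the arm or the gripper's body presses on something with over 40 N, if the wrist force passes 120 N, or if a joint passes its speed limit or range.

## Working session

There is one attempt and no reset: what is moved stays moved. The work goes in short steps, Python scripts to look and compute and a tool call to move; the robot and the scene stay as the last step left them, time stands still between calls to the robot, and variables do not carry over. Pictures are saved under pics/ and viewed, about 8 in all and at most 12, crops included, and the job is handed in when it is done.

Besides the shell and the picture viewer there is one more tool, called after "Request:" as name(argument=value, ...), one argument or row to a line, values as JSON. apply_moves: Moves the arm, as the interface text tells. Its arguments: {"type":"object","properties":{"steps":{"type":"array","items":{"type":"array"}},"grip_force":{"type":"number"}},"required":["steps"]}

```bash
mkdir -p pics; ls; python3 - <<'E'
from rig import ctrl, read_camera, camera_model
import cv2,numpy as np
np.set_printoptions(precision=4,suppress=True)
for n in ["scene","side"]:
    cv2.imwrite(f"pics/{n}0.png",read_camera(n)[:,:,::-1])
for n in ["scene","side","wrist"]:
    print(n,camera_model(n))
print(ctrl.get_obs())
E
```

```text
pics
scene {'mtx': array([[383.1906,   0.    , 318.3898],
       [  0.    , 383.1906, 198.3972],
       [  0.    ,   0.    ,   1.    ]]), 'origin': array([1.0832, 0.1932, 0.7252]), 'orientation': array([[-0.5373,  0.5772, -0.6149],
       [ 0.8433,  0.3743, -0.3856],
       [ 0.0076, -0.7258, -0.6879]])}
side {'mtx': array([[518.5344,   0.    , 328.028 ],
       [  0.    , 518.5344, 199.4406],
       [  0.    ,   0.    ,   1.    ]]), 'origin': array([ 0.5105, -1.1068,  1.2505]), 'orientation': array([[ 0.9995, -0.0239,  0.0199],
       [-0.0311, -0.753 ,  0.6573],
       [-0.0007, -0.6576, -0.7534]])}
wrist {'mtx': array([[306.9264,   0.    , 319.6184],
       [  0.    , 306.9264, 201.8767],
       [  0.    ,   0.    ,   1.    ]]), 'tool_from_camera': array([[-0.0002, -0.9593, -0.2824,  0.0735],
       [ 1.    , -0.0004,  0.0008, -0.0004],
       [-0.0009, -0.2824,  0.9593, -0.1377],
       [ 0.    ,  0.    ,  0.    ,  1.    ]])}
{'t': 0.1, 'joint_pos': array([-0.0369,  0.2647,  1.6053,  0.    ,  1.2737, -0.0369]), 'qd': array([ 0.0009, -0.0015, -0.0047, -0.0007, -0.0003, -0.0003]), 'effort': array([  0.0002, -50.3615, -35.8072,   0.0729,   0.0233,  -0.0001]), 'tcp_pos': array([0.6744, 0.    , 0.2455]), 'ee_rot': array([[-0.    ,  1.    , -0.0021],
       [ 1.    ,  0.    ,  0.0001],
       [ 0.0001, -0.0021, -1.    ]]), 'contact_force': array([ 0.0557, -0.8191, -0.2831]), 'ft_torque': array([ 0.0407, -0.0539, -0.046 ]), 'finger_gap': 0.08817327898128717}
```

View pics/scene0.png

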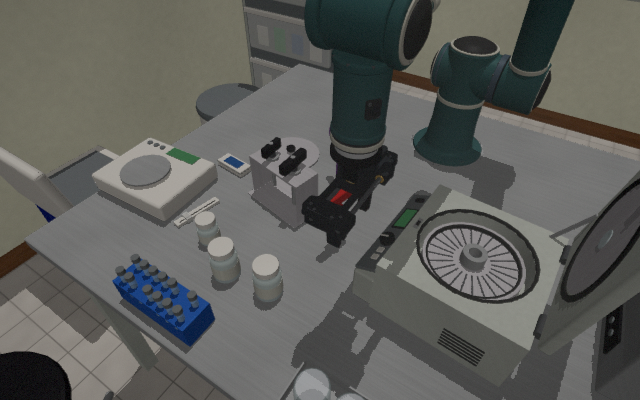

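View pics/side0.png

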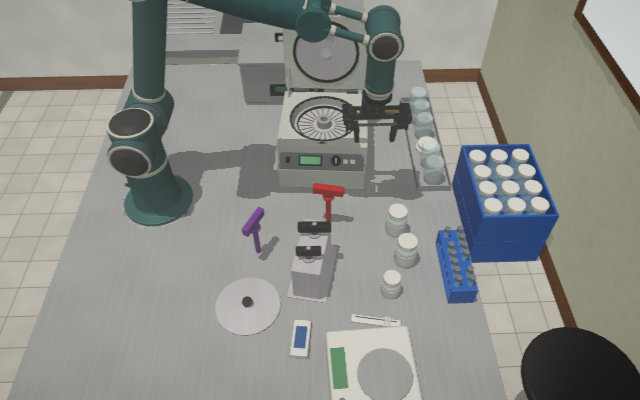

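```bash
python3 - <<'E'
import cv2,numpy as np
s=cv2.imread("pics/side0.png");c=cv2.imread("pics/scene0.png")
r=lambda im,x,y,w,h,f:cv2.resize(im[y:y+h,x:x+w],None,fx=f,fy=f,interpolation=cv2.INTER_CUBIC)
A=r(s,280,205,75,75,5); B=r(s,285,90,75,75,5); C=r(c,245,135,75,75,5); D=r(c,440,225,75,75,5)
A,B,C,D=[cv2.resize(k,(395,295)) if 0 else k[:295] for k in (A,B,C,D)]
cv2.imwrite("pics/c1.png",np.vstack([np.hstack([A,B]),np.hstack([C,D])]))
E
```

```text
(no output)
```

View pics/c1.png

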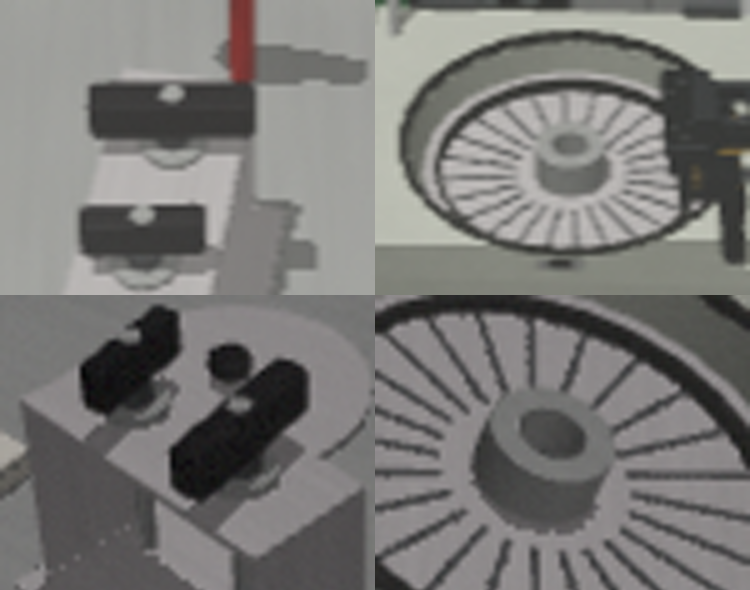

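```bash
cat > h.py <<'E'
import numpy as np,cv2
from rig import ctrl, read_camera, camera_model
np.set_printoptions(precision=4,suppress=True)
def cam(n,obs=None):
    m=camera_model(n)
    if n=="wrist":
        T=np.eye(4);T[:3,:3]=obs["ee_rot"];T[:3,3]=obs["tcp_pos"];T=T@m["tool_from_camera"]
        return m["mtx"],T[:3,3],T[:3,:3]
    return m["mtx"],m["origin"],m["orientation"]
def ray(c,p):
    K,o,R=c; d=R@np.linalg.solve(K,[p[0],p[1],1.]);return o,d/np.linalg.norm(d)
def atz(c,p,z):
    o,d=ray(c,p);return o+d*(z-o[2])/d[2]
def tri(l):
    A=0;b=0
    for c,p in l:
        o,d=ray(c,p);M=np.eye(3)-np.outer(d,d);A=A+M;b=b+M@o
    return np.linalg.solve(A,b)
E
python3 - <<'E'
from h import *
S=cam("side");C=cam("scene")
for n,a,b,z in [("large",(314.4,223.6),(293,157),.169),("small",(308.6,247.8),(271,143.4),.169),("hub",(324.4,118.6),(475.6,252.6),.152)]:
    print(n,tri([(S,a),(C,b)]),atz(S,a,z),atz(C,b,z))
for p in [(298.4,223.6),(330.6,223.6),(296.4,248),(320.8,248)]: print(atz(S,p,.169))
E
```

```text
large [ 0.4993 -0.2465  0.169 ] [ 0.5002 -0.2475  0.169 ] [ 0.498  -0.2464  0.169 ]
small [ 0.4833 -0.3247  0.1685] [ 0.4843 -0.326   0.169 ] [ 0.4825 -0.3241  0.169 ]
hub [0.5375 0.2019 0.153 ] [0.5386 0.2009 0.152 ] [0.5344 0.2028 0.152 ]
[ 0.4577 -0.2461  0.169 ]
[ 0.5433 -0.2488  0.169 ]
[ 0.4531 -0.3257  0.169 ]
[ 0.5155 -0.3276  0.169 ]
```

Candidates: large black key at side (314,227) (bar about 86 mm), small black key at (308,248) (bar about 63 mm), red look-alike (328,190), purple (254,222). I choose the black key with the long bar; the crop confirms it. Next I move above it.

Request:
apply_moves(
  steps=[
    [88,[-41,-29,-6],[0,0,0]],
    [88,[-41,-29,-6],[0,0,0]],
    [88,[-41,-29,-6],[0,0,0]],
    [88,[-41,-29,-6],[0,0,0]],
    [88,[-41,-29,-6],[0,0,0]],
    [88,[-42,-30,-6],[0,0,0]],
    [88,[0,0,0],[0,0,-10]],
    [88,[0,0,0],[0,0,-10]],
    [88,[0,0,0],[0,0,-10]],
    [88,[0,0,0],[0,0,-10]],
    [88,[0,0,0],[0,0,-10]],
    [88,[0,0,0],[0,0,-10]],
  ],
)

```text
t: 1.6
tcp_pos: [0.4996, -0.2468, 0.2821]
ee_rot: [[-0.869, 0.495, -0.001], [0.495, 0.869, 0.001], [0.001, 0.0, -1.0]]
contact_force: [0.1, 0.4, -0.2]
finger_gap: 0.088
```

Request:
apply_moves(
  steps=[
    [60,[0,0,0],[0,0,-10]],
    [60,[0,0,0],[0,0,-10]],
    [60,[0,0,0],[0,0,-10]],
    [60,[0,0,0],[0,0,0]],
    [60,[0,0,0],[0,0,0]],
  ],
)

```text
t: 2.22
tcp_pos: [0.4998, -0.2469, 0.2824]
ee_rot: [[-1.0, 0.003, -0.0], [0.003, 1.0, 0.0], [0.0, 0.0, -1.0]]
contact_force: [-0.4, 0.1, 0.3]
finger_gap: 0.0599
```

```bash
python3 - <<'E'
from h import *
import pickle
o=ctrl.get_obs();im=read_camera("wrist")[:,:,::-1]
pickle.dump(o,open("w1.pkl","wb"));cv2.imwrite("pics/w1.png",im)
print(o["t"],o["tcp_pos"],o["ee_rot"],o["joint_pos"],o["contact_force"])
E
```

```text
2.225 [ 0.4998 -0.2469  0.2824] [[-1.      0.0029 -0.0005]
 [ 0.0029  1.      0.0003]
 [ 0.0005  0.0003 -1.    ]] [-0.5035  0.0212  1.8134  0.      1.3075 -2.0714] [-0.3845  0.0571  0.2793]
```

View pics/w1.png

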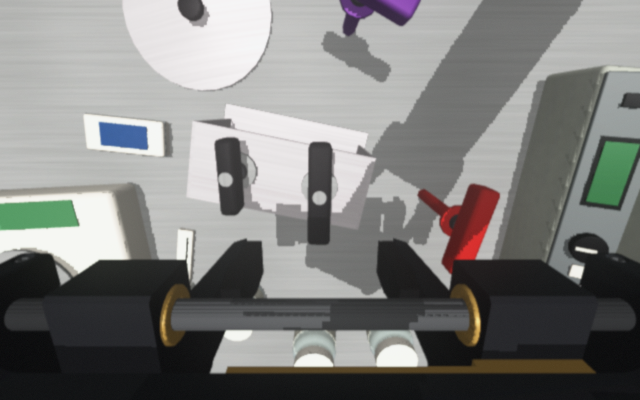

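The large key's bar runs vertically in the image, from (320,142) to (319,243), with its dot at (319,198). The small key is left at (229,180) and the red look-alike right at (470,230).

```bash
python3 - <<'E'
from h import *
import pickle
o=pickle.load(open("w1.pkl","rb"));W=cam("wrist",o)
for p in [(319,198),(320,143),(319,243),(229,180)]: print(p,atz(W,p,.169))
for z in (.02,.06): print([atz(W,p,z) for p in [(420,193),(455,265),(470,185)]])
E
```

```text
(319, 198) [ 0.4973 -0.2467  0.169 ]
(320, 143) [ 0.4512 -0.2457  0.169 ]
(319, 243) [ 0.5388 -0.2468  0.169 ]
(229, 180) [ 0.4814 -0.3218  0.169 ]
[array([ 0.5327, -0.1108,  0.02  ]), array([ 0.6407, -0.0504,  0.02  ]), array([ 0.5219, -0.0448,  0.02  ])]
[array([ 0.5221, -0.1243,  0.06  ]), array([ 0.6193, -0.07  ,  0.06  ]), array([ 0.5123, -0.065 ,  0.06  ])]
```

Request:
apply_moves(
  steps=[
    [60,[2,0,40],[0,0,0]],
    [60,[0,0,40],[0,0,0]],
    [60,[0,0,30],[0,0,0]],
    [60,[0,0,15],[0,0,0]],
    [60,[0,0,10],[0,0,0]],
    [60,[0,0,0],[0,0,0]],
  ],
  grip_force=20,
)

```text
t: 3.02
tcp_pos: [0.4981, -0.2471, 0.1478]
ee_rot: [[-1.0, 0.0, -0.0], [0.0, 1.0, 0.0], [0.0, 0.0, -1.0]]
contact_force: [0.0, -0.4, -0.1]
finger_gap: 0.06
```

Request:
apply_moves(
  steps=[
    [10,[0,0,0],[0,0,0]],
    [10,[0,0,0],[0,0,0]],
    [10,[0,0,0],[0,0,0]],
    [10,[0,0,0],[0,0,0]],
    [10,[0,0,0],[0,0,0]],
    [10,[0,0,0],[0,0,0]],
  ],
)

```text
t: 3.78
tcp_pos: [0.4982, -0.2471, 0.148]
ee_rot: [[-1.0, 0.0, 0.0], [0.0, 1.0, -0.0], [-0.0, -0.0, -1.0]]
contact_force: [0.1, -0.0, 1.7]
finger_gap: 0.0198
```

Request:
apply_moves(
  steps=[
    [10,[0,0,0],[0,0,0]],
    [10,[0,0,-5],[0,0,0]],
    [10,[0,0,-10],[0,0,0]],
    [10,[0,0,-20],[0,0,0]],
    [10,[0,0,-30],[0,0,0]],
    [10,[0,0,-35],[0,0,0]],
    [10,[0,0,-40],[0,0,0]],
    [10,[0,0,-40],[0,0,0]],
    [10,[0,0,0],[0,0,0]],
  ],
  grip_force=50,
)

```text
t: 4.9
tcp_pos: [0.4998, -0.2479, 0.3324]
ee_rot: [[-1.0, -0.0, 0.007], [-0.0, 1.0, -0.004], [-0.007, -0.004, -1.0]]
contact_force: [-0.3, -0.9, -2.3]
finger_gap: 0.0196
```

```bash
python3 - <<'E'
from h import *
o=ctrl.get_obs();print(o)
im=read_camera("side");im2=read_camera("scene")
r=lambda im,x,y,w,h,f:cv2.resize(im[y:y+h,x:x+w,::-1],None,fx=f,fy=f,interpolation=cv2.INTER_CUBIC)
cv2.imwrite("pics/c2.png",np.hstack([r(im,270,100,100,140,4),r(im2,230,50,100,140,4)]))
E
```

```text
{'t': 4.9, 'joint_pos': array([-0.5052, -0.0056,  1.7499,  0.    ,  1.389 , -2.0761]), 'qd': array([-0.0006,  0.0326,  0.0826,  0.0009, -0.0246, -0.0011]), 'effort': array([  0.0077, -38.0383, -38.3099,  -0.0527,   0.3519,   0.002 ]), 'tcp_pos': array([ 0.4998, -0.2479,  0.3324]), 'ee_rot': array([[-1.    , -0.0001,  0.0073],
       [-0.0001,  1.    , -0.004 ],
       [-0.0073, -0.004 , -1.    ]]), 'contact_force': array([-0.2857, -0.8518, -2.2863]), 'ft_torque': array([ 0.1186, -0.0067, -0.0039]), 'finger_gap': 0.019627040618359855}
```

View pics/c2.png

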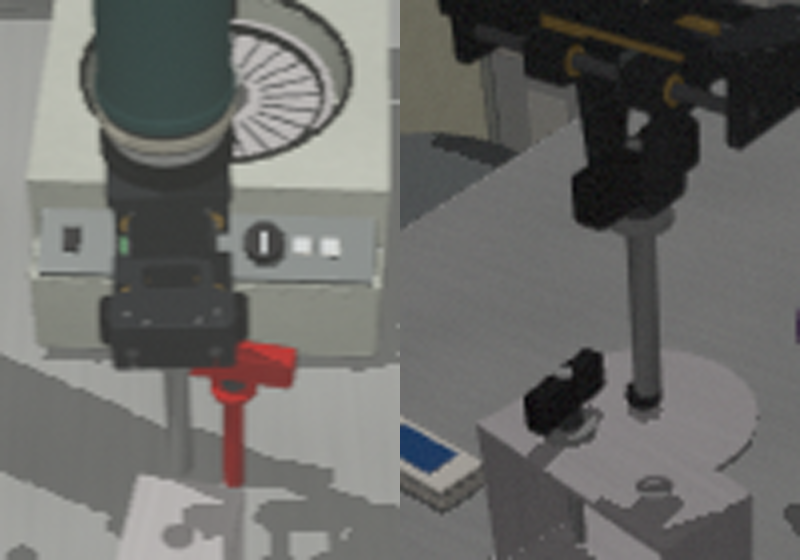

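Request:
apply_moves(
  steps=[
    [10,[-3,20,0],[0,0,0]],
    [10,[-3,40,0],[0,0,0]],
    [10,[-4,45,0],[0,0,0]],
    [10,[-4,45,0],[0,0,0]],
    [10,[-4,45,0],[0,0,0]],
    [10,[-4,45,0],[0,0,0]],
    [10,[-4,45,0],[0,0,0]],
    [10,[-4,45,0],[0,0,0]],
    [10,[-4,45,0],[0,0,0]],
    [10,[-4,40,0],[0,0,0]],
    [10,[0,35,0],[0,0,0]],
    [10,[0,0,0],[0,0,0]],
  ],
)

```text
t: 6.5
tcp_pos: [0.5341, 0.2059, 0.3252]
ee_rot: [[-1.0, -0.004, -0.004], [-0.004, 1.0, -0.0], [0.004, -0.0, -1.0]]
contact_force: [0.8, -0.9, -2.6]
finger_gap: 0.0195
```

```bash
python3 - <<'E'
from h import *
import pickle
S=cam("side");C=cam("scene")
print("hole",tri([(S,(315,234)),(C,(293.75,171.75))]),atz(S,(315,234),.125),atz(C,(293.75,171.75),.125))
o=ctrl.get_obs();im=read_camera("wrist")
pickle.dump(o,open("w2.pkl","wb"))
print(o["t"],o["tcp_pos"],o["ee_rot"],o["joint_pos"],o["contact_force"],o["ft_torque"])
r=lambda im,x,y,w,h,f:cv2.resize(im[y:y+h,x:x+w,::-1],None,fx=f,fy=f,interpolation=cv2.INTER_CUBIC)
W=cam("wrist",o)
K,p,R=W
for q in [o["tcp_pos"]+[0,0,-.133],(.5375,.202,.152)]:
    v=R.T@(np.array(q)-p);print((K@v)[:2]/v[2])
cv2.imwrite("pics/w2.png",r(im,220,60,200,150,4))
E
```

```text
hole [ 0.4997 -0.2465  0.1237] [ 0.5009 -0.2487  0.125 ] [ 0.4992 -0.2452  0.125 ]
6.5 [0.5341 0.2059 0.3252] [[-1.     -0.0039 -0.0044]
 [-0.0039  1.     -0.0004]
 [ 0.0044 -0.0003 -1.    ]] [ 0.3237  0.0334  1.7234  0.0011  1.389  -1.2512] [ 0.8018 -0.8713 -2.625 ] [ 0.0512 -0.0698 -0.0671]
[318.8906 195.3823]
[315.2629 188.5208]
```

View pics/w2.png

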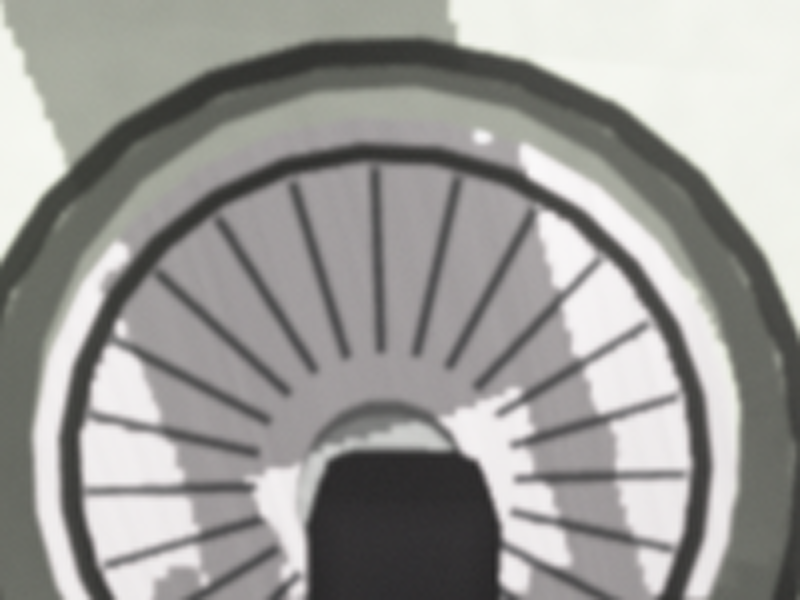

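Request:
apply_moves(
  steps=[
    [10,[0,0,10],[0,0,0]],
    [10,[0,0,10],[0,0,0]],
    [10,[0,0,8],[0,0,0]],
    [10,[0,0,0],[0,0,0]],
    [10,[0,0,0],[0,0,0]],
  ],
)

```text
t: 7.18
tcp_pos: [0.5362, 0.2027, 0.2999]
ee_rot: [[-1.0, 0.001, 0.0], [0.001, 1.0, 0.0], [-0.0, 0.0, -1.0]]
contact_force: [-0.4, -0.5, -2.4]
finger_gap: 0.0198
```

```bash
python3 - <<'E'
from h import *
import pickle
o=pickle.load(open("w2.pkl","rb"));W=cam("wrist",o)
P=np.array([atz(W,(220+x/4,60+y/4),.126)[:2] for x,y in [(62,450),(712,450),(385,145),(155,260),(605,250),(250,165),(530,180)]])
A=np.c_[2*P,np.ones(len(P))];s=np.linalg.lstsq(A,(P**2).sum(1),rcond=None)[0];print("rotor",s[:2],np.sqrt(s[2]+s[:2]@s[:2]))
o=ctrl.get_obs();print(o["t"],o["tcp_pos"],o["ee_rot"],o["contact_force"],o["ft_torque"])
im=read_camera("side");im2=read_camera("scene")
r=lambda im,x,y,w,h,f:cv2.resize(im[y:y+h,x:x+w,::-1],None,fx=f,fy=f,interpolation=cv2.INTER_CUBIC)
cv2.imwrite("pics/c3.png",np.hstack([r(im,300,90,50,75,8),r(im2,450,200,50,75,8)]))
E
```

```text
rotor [0.5361 0.203 ] 0.09016584069564094
7.175 [0.5362 0.2027 0.2999] [[-1.      0.0005  0.0003]
 [ 0.0005  1.      0.0001]
 [-0.0003  0.0001 -1.    ]] [-0.4432 -0.5188 -2.3577] [ 0.1428 -0.0529 -0.0047]
```

View pics/c3.png

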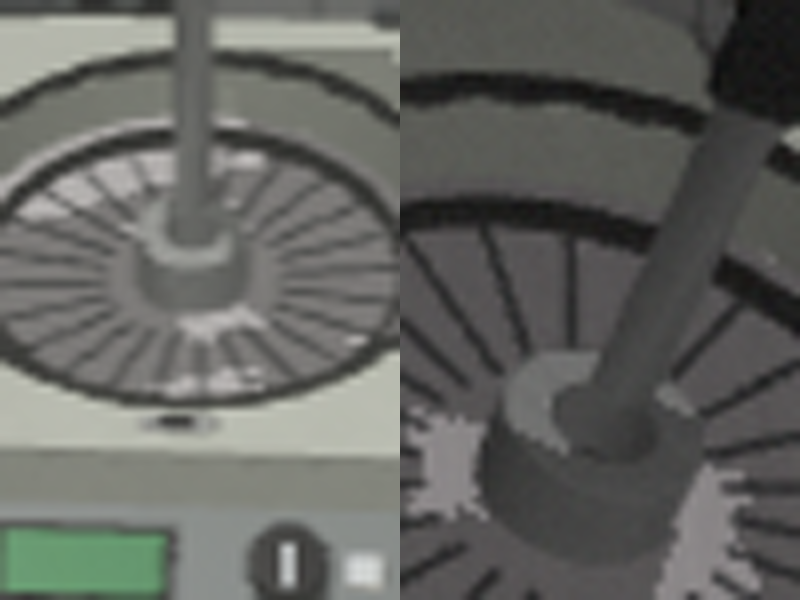

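Request:
apply_moves(
  steps=[
    [10,[0,0,8],[0,0,0]],
    [10,[0,0,8],[0,0,0]],
    [10,[0,0,6],[0,0,0]],
    [10,[0,0,5],[0,0,0]],
    [10,[0,0,4],[0,0,0]],
    [10,[0,0,0],[0,0,0]],
    [10,[0,0,0],[0,0,0]],
  ],
)

```text
t: 8.15
tcp_pos: [0.5361, 0.203, 0.269]
ee_rot: [[-1.0, 0.0, 0.0], [0.0, 1.0, 0.0], [-0.0, 0.0, -1.0]]
contact_force: [0.3, -0.2, -2.6]
finger_gap: 0.0194
```

```bash
cat > o.py <<'E'
from h import *
o=ctrl.get_obs();print(o["t"],o["tcp_pos"]*1000,o["ee_rot"][:,2],"yaw",np.degrees(np.arctan2(o["ee_rot"][0,1],o["ee_rot"][1,1])),o["contact_force"],o["ft_torque"],o["joint_pos"][5])
E
python3 o.py
```

```text
8.15 [536.1486 203.0249 268.9629] [ 0.0004  0.0001 -1.    ] yaw 0.0007080113303133558 [ 0.3403 -0.1772 -2.5527] [ 0.1118 -0.0731  0.0244] -1.2522134470960253
```

Request:
apply_moves(
  steps=[
    [10,[-1.5,0,0],[0,0,0]],
    [10,[-1.5,0,0],[0,0,0]],
    [10,[-0.5,0,0],[0,0,0]],
    [10,[0,0,0],[0,0,0]],
    [10,[0,0,0],[0,0,0]],
  ],
)

```text
t: 8.78
tcp_pos: [0.5395, 0.203, 0.2687]
ee_rot: [[-1.0, -0.0, -0.0], [-0.0, 1.0, -0.0], [0.0, -0.0, -1.0]]
contact_force: [-0.6, -0.1, -2.7]
finger_gap: 0.0195
```

Request:
apply_moves(
  steps=[
    [10,[-1,0,0],[0,0,0]],
    [10,[0,0,0],[0,0,0]],
    [10,[0,0,0],[0,0,0]],
  ],
)

```text
t: 9.15
tcp_pos: [0.5404, 0.203, 0.2687]
ee_rot: [[-1.0, -0.0, -0.0], [-0.0, 1.0, -0.0], [0.0, -0.0, -1.0]]
contact_force: [0.6, 0.3, -2.7]
finger_gap: 0.0198
```

Request:
apply_moves(
  steps=[
    [10,[-1,0,0],[0,0,0]],
    [10,[0,0,0],[0,0,0]],
    [10,[0,0,0],[0,0,0]],
  ],
)

```text
t: 9.52
tcp_pos: [0.5412, 0.203, 0.2686]
ee_rot: [[-1.0, -0.0, -0.001], [-0.0, 1.0, -0.0], [0.001, -0.0, -1.0]]
contact_force: [-2.4, 0.6, -1.8]
finger_gap: 0.0197
```

Request:
apply_moves(
  steps=[
    [10,[-0.5,0,0],[0,0,0]],
    [10,[0,0,0],[0,0,0]],
    [10,[0,0,0],[0,0,0]],
  ],
)

```text
t: 9.9
tcp_pos: [0.5418, 0.203, 0.2686]
ee_rot: [[-1.0, 0.0, -0.001], [0.0, 1.0, -0.0], [0.001, -0.0, -1.0]]
contact_force: [-3.2, -0.0, -0.6]
finger_gap: 0.0195
```

Request:
apply_moves(
  steps=[
    [10,[2,0,0],[0,0,0]],
    [10,[2,0,0],[0,0,0]],
    [10,[2,0,0],[0,0,0]],
    [10,[2,0,0],[0,0,0]],
    [10,[1.5,0,0],[0,0,0]],
    [10,[0,0,0],[0,0,0]],
    [10,[0,0,0],[0,0,0]],
  ],
)

```text
t: 10.78
tcp_pos: [0.5326, 0.203, 0.2688]
ee_rot: [[-1.0, 0.0, 0.0], [0.0, 1.0, 0.0], [-0.0, 0.0, -1.0]]
contact_force: [-0.4, -0.1, -1.5]
finger_gap: 0.0196
```

Request:
apply_moves(
  steps=[
    [10,[0.7,0,0],[0,0,0]],
    [10,[0,0,0],[0,0,0]],
    [10,[0,0,0],[0,0,0]],
  ],
)

```text
t: 11.15
tcp_pos: [0.5318, 0.203, 0.2687]
ee_rot: [[-1.0, 0.0, -0.0], [0.0, 1.0, -0.0], [0.0, -0.0, -1.0]]
contact_force: [0.9, 0.6, -2.3]
finger_gap: 0.0196
```

Request:
apply_moves(
  steps=[
    [10,[0.7,0,0],[0,0,0]],
    [10,[0,0,0],[0,0,0]],
    [10,[0,0,0],[0,0,0]],
  ],
)

```text
t: 11.52
tcp_pos: [0.5311, 0.203, 0.2687]
ee_rot: [[-1.0, -0.0, -0.0], [-0.0, 1.0, -0.0], [0.0, -0.0, -1.0]]
contact_force: [0.0, -0.5, -1.8]
finger_gap: 0.0197
```

Request:
apply_moves(
  steps=[
    [10,[0.5,0,0],[0,0,0]],
    [10,[0,0,0],[0,0,0]],
    [10,[0,0,0],[0,0,0]],
  ],
)

```text
t: 11.9
tcp_pos: [0.5306, 0.203, 0.2687]
ee_rot: [[-1.0, 0.0, 0.0], [0.0, 1.0, 0.0], [-0.0, 0.0, -1.0]]
contact_force: [-0.5, -0.7, -1.7]
finger_gap: 0.0193
```

Request:
apply_moves(
  steps=[
    [10,[0.7,0,0],[0,0,0]],
    [10,[0,0,0],[0,0,0]],
    [10,[0,0,0],[0,0,0]],
  ],
)

```text
t: 12.28
tcp_pos: [0.53, 0.203, 0.2688]
ee_rot: [[-1.0, -0.0, 0.0], [-0.0, 1.0, 0.0], [-0.0, 0.0, -1.0]]
contact_force: [-1.0, 0.4, -1.1]
finger_gap: 0.0197
```

Request:
apply_moves(
  steps=[
    [10,[0.7,0,0],[0,0,0]],
    [10,[0,0,0],[0,0,0]],
    [10,[0,0,0],[0,0,0]],
  ],
)

```text
t: 12.65
tcp_pos: [0.5294, 0.203, 0.2688]
ee_rot: [[-1.0, 0.0, 0.001], [0.0, 1.0, 0.0], [-0.001, 0.0, -1.0]]
contact_force: [3.3, 0.2, -1.7]
finger_gap: 0.0196
```

Request:
apply_moves(
  steps=[
    [10,[-2.1,0,0],[0,0,0]],
    [10,[-2.1,0,0],[0,0,0]],
    [10,[-2.1,0,0],[0,0,0]],
    [10,[0,1.5,0],[0,0,0]],
    [10,[0,1.5,0],[0,0,0]],
    [10,[0,0.5,0],[0,0,0]],
    [10,[0,0,0],[0,0,0]],
    [10,[0,0,0],[0,0,0]],
  ],
)

```text
t: 13.65
tcp_pos: [0.5355, 0.2065, 0.2687]
ee_rot: [[-1.0, -0.0, -0.0], [-0.0, 1.0, -0.0], [0.0, -0.0, -1.0]]
contact_force: [-0.2, 0.1, -1.9]
finger_gap: 0.0194
```

Request:
apply_moves(
  steps=[
    [10,[0,0.7,0],[0,0,0]],
    [10,[0,0,0],[0,0,0]],
    [10,[0,0,0],[0,0,0]],
  ],
)

```text
t: 14.02
tcp_pos: [0.5355, 0.2072, 0.2687]
ee_rot: [[-1.0, -0.0, 0.0], [-0.0, 1.0, -0.0], [-0.0, -0.0, -1.0]]
contact_force: [-0.4, 0.1, -1.5]
finger_gap: 0.0198
```

Request:
apply_moves(
  steps=[
    [10,[0,0.6,0],[0,0,0]],
    [10,[0,0,0],[0,0,0]],
    [10,[0,0,0],[0,0,0]],
  ],
)

```text
t: 14.4
tcp_pos: [0.5355, 0.2076, 0.2687]
ee_rot: [[-1.0, -0.0, -0.0], [-0.0, 1.0, -0.0], [0.0, -0.0, -1.0]]
contact_force: [0.5, -1.2, -1.9]
finger_gap: 0.0195
```

Request:
apply_moves(
  steps=[
    [10,[0,0.4,0],[0,0,0]],
    [10,[0,0,0],[0,0,0]],
    [10,[0,0,0],[0,0,0]],
  ],
)

```text
t: 14.78
tcp_pos: [0.5355, 0.208, 0.2687]
ee_rot: [[-1.0, -0.0, 0.0], [-0.0, 1.0, -0.001], [-0.0, -0.001, -1.0]]
contact_force: [-0.4, -2.9, -2.1]
finger_gap: 0.0197
```

Request:
apply_moves(
  steps=[
    [10,[0,-2,0],[0,0,0]],
    [10,[0,-2,0],[0,0,0]],
    [10,[0,-2,0],[0,0,0]],
    [10,[0,-2,0],[0,0,0]],
    [10,[0,-0.8,0],[0,0,0]],
    [10,[0,0,0],[0,0,0]],
    [10,[0,0,0],[0,0,0]],
  ],
)

```text
t: 15.65
tcp_pos: [0.5355, 0.1995, 0.2687]
ee_rot: [[-1.0, -0.0, 0.0], [-0.0, 1.0, 0.0], [-0.0, 0.0, -1.0]]
contact_force: [-0.9, 0.7, -2.8]
finger_gap: 0.0198
```

Request:
apply_moves(
  steps=[
    [10,[0,-0.4,0],[0,0,0]],
    [10,[0,0,0],[0,0,0]],
    [10,[0,0,0],[0,0,0]],
  ],
)

```text
t: 16.02
tcp_pos: [0.5355, 0.199, 0.2687]
ee_rot: [[-1.0, -0.0, -0.0], [-0.0, 1.0, 0.0], [0.0, 0.0, -1.0]]
contact_force: [0.9, 0.2, -2.7]
finger_gap: 0.0195
```

Request:
apply_moves(
  steps=[
    [10,[0,-0.5,0],[0,0,0]],
    [10,[0,0,0],[0,0,0]],
    [10,[0,0,0],[0,0,0]],
  ],
)

```text
t: 16.4
tcp_pos: [0.5355, 0.1985, 0.2687]
ee_rot: [[-1.0, 0.0, 0.0], [0.0, 1.0, 0.0], [-0.0, 0.0, -1.0]]
contact_force: [-0.1, 0.7, -1.9]
finger_gap: 0.0195
```

Request:
apply_moves(
  steps=[
    [10,[0,-0.4,0],[0,0,0]],
    [10,[0,0,0],[0,0,0]],
    [10,[0,0,0],[0,0,0]],
  ],
)

```text
t: 16.77
tcp_pos: [0.5355, 0.1981, 0.2687]
ee_rot: [[-1.0, 0.0, 0.0], [0.0, 1.0, 0.0], [-0.0, 0.0, -1.0]]
contact_force: [0.0, -1.1, -2.9]
finger_gap: 0.0194
```

Request:
apply_moves(
  steps=[
    [10,[0,-0.5,0],[0,0,0]],
    [10,[0,0,0],[0,0,0]],
    [10,[0,0,0],[0,0,0]],
  ],
)

```text
t: 17.15
tcp_pos: [0.5355, 0.1976, 0.2687]
ee_rot: [[-1.0, 0.0, -0.0], [0.0, 1.0, 0.0], [0.0, 0.0, -1.0]]
contact_force: [0.2, -0.4, -2.7]
finger_gap: 0.0198
```

Request:
apply_moves(
  steps=[
    [10,[0,-0.5,0],[0,0,0]],
    [10,[0,0,0],[0,0,0]],
    [10,[0,0,0],[0,0,0]],
  ],
)

```text
t: 17.52
tcp_pos: [0.5355, 0.1972, 0.2687]
ee_rot: [[-1.0, 0.0, -0.0], [0.0, 1.0, 0.0], [0.0, 0.0, -1.0]]
contact_force: [-0.2, 0.0, -2.8]
finger_gap: 0.0197
```

Request:
apply_moves(
  steps=[
    [10,[0,-0.5,0],[0,0,0]],
    [10,[0,0,0],[0,0,0]],
    [10,[0,0,0],[0,0,0]],
  ],
)

```text
t: 17.9
tcp_pos: [0.5355, 0.1968, 0.2687]
ee_rot: [[-1.0, -0.0, 0.0], [-0.0, 1.0, 0.0], [-0.0, 0.0, -1.0]]
contact_force: [-1.1, 1.5, -2.1]
finger_gap: 0.0198
```

Request:
apply_moves(
  steps=[
    [10,[0,-0.5,0],[0,0,0]],
    [10,[0,0,0],[0,0,0]],
    [10,[0,0,0],[0,0,0]],
  ],
)

```text
t: 18.27
tcp_pos: [0.5355, 0.1964, 0.2687]
ee_rot: [[-1.0, -0.0, 0.0], [-0.0, 1.0, 0.001], [-0.0, 0.001, -1.0]]
contact_force: [0.6, 2.5, -1.6]
finger_gap: 0.0196
```

Request:
apply_moves(
  steps=[
    [10,[0,2,0],[0,0,0]],
    [10,[0,2,0],[0,0,0]],
    [10,[0,1.8,0],[0,0,0]],
    [10,[0,0,2],[0,0,0]],
    [10,[0,0,2],[0,0,0]],
    [10,[0,0,2],[0,0,0]],
    [10,[0,0,1],[0,0,0]],
    [10,[0,0,0],[0,0,0]],
    [10,[0,0,0],[0,0,0]],
  ],
)

```text
t: 19.4
tcp_pos: [0.5355, 0.2019, 0.2618]
ee_rot: [[-1.0, 0.0, 0.0], [0.0, 1.0, 0.0], [-0.0, 0.0, -1.0]]
contact_force: [0.0, -0.7, -3.1]
finger_gap: 0.0197
```

Request:
apply_moves(
  steps=[
    [10,[0,0,0.7],[0,0,0]],
    [10,[0,0,0],[0,0,0]],
    [10,[0,0,0],[0,0,0]],
  ],
)

```text
t: 19.77
tcp_pos: [0.5355, 0.2019, 0.261]
ee_rot: [[-1.0, -0.0, 0.0], [-0.0, 1.0, -0.0], [-0.0, -0.0, -1.0]]
contact_force: [0.3, 0.7, -1.8]
finger_gap: 0.0197
```

Request:
apply_moves(
  steps=[
    [10,[0,0.3,0.6],[0,0,0]],
    [10,[0,0,0],[0,0,0]],
    [10,[0,0,0],[0,0,0]],
  ],
)

```text
t: 20.15
tcp_pos: [0.5355, 0.2022, 0.2604]
ee_rot: [[-1.0, 0.0, -0.0], [0.0, 1.0, 0.0], [0.0, 0.0, -1.0]]
contact_force: [0.6, 0.3, -2.4]
finger_gap: 0.0194
```

Request:
apply_moves(
  steps=[
    [10,[0,0,0.5],[0,0,0]],
    [10,[0,0,0],[0,0,0]],
  ],
)

```text
t: 20.4
tcp_pos: [0.5355, 0.2022, 0.2599]
ee_rot: [[-1.0, 0.0, -0.0], [0.0, 1.0, -0.0], [0.0, -0.0, -1.0]]
contact_force: [1.1, -0.8, -1.8]
finger_gap: 0.0197
```

Request:
apply_moves(
  steps=[
    [10,[0,0,0.5],[0,0,0]],
    [10,[0,0,0],[0,0,0]],
  ],
)

```text
t: 20.65
tcp_pos: [0.5355, 0.2022, 0.2594]
ee_rot: [[-1.0, -0.0, -0.0], [-0.0, 1.0, 0.0], [0.0, 0.0, -1.0]]
contact_force: [-1.0, 0.0, -2.7]
finger_gap: 0.0196
```

Request:
apply_moves(
  steps=[
    [10,[0,0,0.5],[0,0,0]],
    [10,[0,0,0],[0,0,0]],
  ],
)

```text
t: 20.9
tcp_pos: [0.5355, 0.2022, 0.2589]
ee_rot: [[-1.0, -0.0, -0.0], [-0.0, 1.0, 0.0], [0.0, 0.0, -1.0]]
contact_force: [-0.0, 0.5, -2.4]
finger_gap: 0.0194
```

Request:
apply_moves(
  steps=[
    [10,[0,0,0.4],[0,0,0]],
    [10,[0,0,0],[0,0,0]],
  ],
)

```text
t: 21.15
tcp_pos: [0.5355, 0.2022, 0.2585]
ee_rot: [[-1.0, 0.0, -0.0], [0.0, 1.0, 0.0], [0.0, 0.0, -1.0]]
contact_force: [-0.3, -0.5, -1.5]
finger_gap: 0.0195
```

Request:
apply_moves(
  steps=[
    [10,[0,0,0.5],[0,0,0]],
    [10,[0,0,0],[0,0,0]],
  ],
)

```text
t: 21.4
tcp_pos: [0.5355, 0.2022, 0.258]
ee_rot: [[-1.0, -0.0, -0.0], [-0.0, 1.0, 0.0], [0.0, 0.0, -1.0]]
contact_force: [-0.0, 0.4, -1.8]
finger_gap: 0.0192
```

Request:
apply_moves(
  steps=[
    [10,[0,0,0.5],[0,0,0]],
    [10,[0,0,0],[0,0,0]],
  ],
)

```text
t: 21.65
tcp_pos: [0.5355, 0.2022, 0.2575]
ee_rot: [[-1.0, -0.0, -0.0], [-0.0, 1.0, 0.0], [0.0, 0.0, -1.0]]
contact_force: [-1.2, -0.1, -2.4]
finger_gap: 0.0194
```

Request:
apply_moves(
  steps=[
    [10,[0,0,0.5],[0,0,0]],
    [10,[0,0,0],[0,0,0]],
  ],
)

```text
t: 21.9
tcp_pos: [0.5355, 0.2022, 0.257]
ee_rot: [[-1.0, 0.0, 0.0], [0.0, 1.0, 0.0], [-0.0, 0.0, -1.0]]
contact_force: [-0.0, -0.2, -1.5]
finger_gap: 0.0193
```

Request:
apply_moves(
  steps=[
    [10,[0,0,0.7],[0,0,0]],
    [10,[0,0,0],[0,0,0]],
  ],
)

```text
t: 22.15
tcp_pos: [0.5355, 0.2022, 0.2563]
ee_rot: [[-1.0, -0.0, -0.0], [-0.0, 1.0, -0.0], [0.0, -0.0, -1.0]]
contact_force: [0.0, 0.7, -1.4]
finger_gap: 0.0196
```

Request:
apply_moves(
  steps=[
    [10,[0,0,0.7],[0,0,0]],
    [10,[0,0,0],[0,0,0]],
  ],
)

```text
t: 22.4
tcp_pos: [0.5355, 0.2022, 0.2555]
ee_rot: [[-1.0, 0.0, -0.0], [0.0, 1.0, 0.0], [0.0, 0.0, -1.0]]
contact_force: [-0.4, 0.6, -1.9]
finger_gap: 0.0195
```

Request:
apply_moves(
  steps=[
    [10,[0,0,0.7],[0,0,0]],
    [10,[0,0,0],[0,0,0]],
  ],
)

```text
t: 22.65
tcp_pos: [0.5355, 0.2022, 0.2548]
ee_rot: [[-1.0, 0.0, -0.0], [0.0, 1.0, -0.0], [0.0, -0.0, -1.0]]
contact_force: [0.1, 0.2, -2.2]
finger_gap: 0.0195
```

Request:
apply_moves(
  steps=[
    [10,[0,0,1],[0,0,0]],
    [10,[0,0,1],[0,0,0]],
    [10,[0,0,0],[0,0,0]],
  ],
)

```text
t: 23.02
tcp_pos: [0.5355, 0.2022, 0.2528]
ee_rot: [[-1.0, -0.0, -0.0], [-0.0, 1.0, -0.0], [0.0, -0.0, -1.0]]
contact_force: [-0.6, 0.8, -1.0]
finger_gap: 0.0198
```

Request:
apply_moves(
  steps=[
    [10,[0,0,1],[0,0,0]],
    [10,[0,0,1],[0,0,0]],
    [10,[0,0,0],[0,0,0]],
  ],
)

```text
t: 23.4
tcp_pos: [0.5355, 0.2022, 0.2508]
ee_rot: [[-1.0, -0.0, -0.0], [-0.0, 1.0, -0.0], [0.0, -0.0, -1.0]]
contact_force: [-0.2, -0.7, -1.0]
finger_gap: 0.0196
```

Request:
apply_moves(
  steps=[
    [10,[0,0,0.7],[0,0,0]],
    [10,[0,0,0],[0,0,0]],
  ],
)

```text
t: 23.65
tcp_pos: [0.5355, 0.2022, 0.2502]
ee_rot: [[-1.0, 0.0, 0.0], [0.0, 1.0, -0.0], [-0.0, -0.0, -1.0]]
contact_force: [0.6, 0.1, -1.3]
finger_gap: 0.0197
```

Request:
apply_moves(
  steps=[
    [10,[0,0,0.7],[0,0,0]],
    [10,[0,0,0],[0,0,0]],
  ],
)

```text
t: 23.9
tcp_pos: [0.5355, 0.2022, 0.2495]
ee_rot: [[-1.0, -0.0, 0.0], [-0.0, 1.0, 0.0], [-0.0, 0.0, -1.0]]
contact_force: [-0.3, 0.0, -0.3]
finger_gap: 0.0193
```

Request:
apply_moves(
  steps=[
    [10,[0,0,0.7],[0,0,0]],
    [10,[0,0,0],[0,0,0]],
  ],
)

```text
t: 24.15
tcp_pos: [0.5355, 0.2022, 0.2488]
ee_rot: [[-1.0, 0.0, -0.0], [0.0, 1.0, 0.0], [0.0, 0.0, -1.0]]
contact_force: [0.2, 0.6, -0.2]
finger_gap: 0.0195
```

Request:
apply_moves(
  steps=[
    [10,[0,0,0.7],[0,0,0]],
    [10,[0,0,0],[0,0,0]],
  ],
)

```text
t: 24.4
tcp_pos: [0.5355, 0.2022, 0.248]
ee_rot: [[-1.0, -0.0, -0.0], [-0.0, 1.0, -0.0], [0.0, -0.0, -1.0]]
contact_force: [0.4, -0.3, -1.0]
finger_gap: 0.0198
```

```bash
python3 - <<'E'
from h import *
o=ctrl.get_obs();print(o["t"],o["tcp_pos"],o["contact_force"],o["ft_torque"])
im=read_camera("side");im2=read_camera("scene")
r=lambda im,x,y,w,h,f:cv2.resize(im[y:y+h,x:x+w,::-1],None,fx=f,fy=f,interpolation=cv2.INTER_CUBIC)
cv2.imwrite("pics/c4.png",np.hstack([r(im,285,50,80,110,5),r(im2,430,165,80,110,5)]))
E
```

```text
24.4 [0.5355 0.2022 0.248 ] [ 0.3851 -0.3123 -0.9959] [ 0.1362 -0.0025  0.0715]
```

View pics/c4.png

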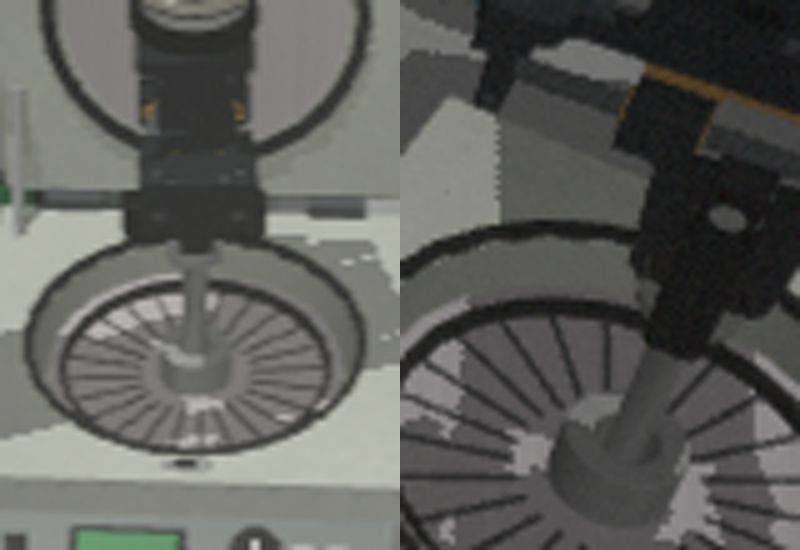

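```bash
python3 - <<'E'
from h import *
K,p,R=cam("scene")
for z in (.26,.265,.27,.275,.28,.285):
    v=R.T@(np.array([.5356,.2022,z])-p);print(z,(K@v)[:2]/v[2])
K,p,R=cam("side")
for z in (.265,.27,.275,.28,.285): # flange front lower edge, z= tip+110
    v=R.T@(np.array([.5356,.2022-.018,z-.044])-p);print(z,(K@v)[:2]/v[2])
E
```

```text
0.26 [493.3791 213.0876]
0.265 [494.3277 211.0253]
0.27 [495.2863 208.9411]
0.275 [496.2553 206.8345]
0.28 [497.2346 204.7053]
0.285 [498.2246 202.5531]
0.265 [323.4434 105.0202]
0.27 [323.4316 103.749 ]
0.275 [323.4197 102.4718]
0.28 [323.4078 101.1887]
0.285 [323.3958  99.8996]
```

The bar's top disc, scene (495.4, 208.6), gives a top height of 0.27 m. So the key has gone into the socket, already aligned, with its tip near 0.116. I press down to the bottom.

Request:
apply_moves(
  steps=[
    [10,[0,0,0.6],[0,0,0]],
    [10,[0,0,0],[0,0,0]],
  ],
)

```text
t: 24.75
tcp_pos: [0.5355, 0.2022, 0.2475]
ee_rot: [[-1.0, -0.0, 0.0], [-0.0, 1.0, -0.0], [-0.0, -0.0, -1.0]]
contact_force: [-0.0, -0.0, -0.5]
finger_gap: 0.0199
```

Request:
apply_moves(
  steps=[
    [10,[0,0,0.5],[0,0,0]],
    [10,[0,0,0],[0,0,0]],
  ],
)

```text
t: 25.0
tcp_pos: [0.5355, 0.2022, 0.247]
ee_rot: [[-1.0, 0.0, 0.0], [0.0, 1.0, 0.0], [-0.0, 0.0, -1.0]]
contact_force: [-1.4, 0.2, 0.2]
finger_gap: 0.0197
```

Request:
apply_moves(
  steps=[
    [10,[0,0,0.4],[0,0,0]],
    [10,[0,0,0],[0,0,0]],
  ],
)

```text
t: 25.25
tcp_pos: [0.5356, 0.2022, 0.2469]
ee_rot: [[-1.0, 0.0, 0.0], [0.0, 1.0, 0.0], [-0.0, 0.0, -1.0]]
contact_force: [-0.1, 0.3, 0.4]
finger_gap: 0.0197
```

Request:
apply_moves(
  steps=[
    [10,[0,0,0.5],[0,0,0]],
    [10,[0,0,0],[0,0,0]],
  ],
)

```text
t: 25.5
tcp_pos: [0.5358, 0.2023, 0.2469]
ee_rot: [[-1.0, -0.0, 0.001], [-0.0, 1.0, 0.0], [-0.001, 0.0, -1.0]]
contact_force: [-0.8, 0.4, 5.0]
finger_gap: 0.0198
```

```bash
python3 o.py
```

```text
25.5 [535.8314 202.2847 246.8821] [ 0.0011  0.0003 -1.    ] yaw -0.0014517823372583816 [-0.7906  0.3642  4.9706] [0.0154 0.2303 0.0355] -1.2533173531314623
```

Request:
apply_moves(
  steps=[
    [10,[0,0,-0.4],[0,0,0]],
    [10,[0,0,0],[0,0,4]],
    [10,[0,0,0],[0,0,4]],
    [10,[0,0,0],[0,0,4]],
    [10,[0,0,0],[0,0,4]],
    [10,[0,0,0],[0,0,0]],
  ],
  grip_force=60,
)

```text
t: 26.25
tcp_pos: [0.5357, 0.2021, 0.2469]
ee_rot: [[-0.962, 0.275, 0.001], [0.275, 0.962, -0.0], [-0.001, 0.0, -1.0]]
contact_force: [-1.0, -0.7, 4.4]
finger_gap: 0.0193
```

```bash
python3 o.py
```

```text
26.25 [535.689  202.1458 246.8606] [ 0.0006 -0.0001 -1.    ] yaw 15.946133320553637 [-0.9916 -0.7067  4.4388] [-0.123   0.1325  0.0562] -0.9748659640238275
```

Request:
apply_moves(
  steps=[
    [10,[0,0,-0.1],[0,0,4]],
    [10,[0,0,0],[0,0,4]],
    [10,[0,0,0],[0,0,4]],
    [10,[0,0,0],[0,0,0]],
  ],
)

```text
t: 26.75
tcp_pos: [0.5356, 0.202, 0.2468]
ee_rot: [[-0.883, 0.469, 0.0], [0.469, 0.883, -0.0], [-0.0, -0.0, -1.0]]
contact_force: [-0.3, -0.5, 5.3]
finger_gap: 0.0197
```

```bash
python3 o.py
```

```text
26.75 [535.6029 201.9922 246.8288] [ 0.0003 -0.0004 -1.    ] yaw 27.938118870094012 [-0.344  -0.5193  5.2791] [-0.2103  0.1699  0.1093] -0.7656166122332573
```

Request:
apply_moves(
  steps=[
    [10,[0,0,-0.2],[0,0,4]],
    [10,[0,0,0],[0,0,4]],
    [10,[0,0,0],[0,0,2]],
    [10,[0,0,0],[0,0,0]],
  ],
)

```text
t: 27.25
tcp_pos: [0.5355, 0.202, 0.2469]
ee_rot: [[-0.789, 0.615, 0.0], [0.615, 0.789, -0.0], [-0.0, -0.0, -1.0]]
contact_force: [-1.4, -1.3, 4.9]
finger_gap: 0.0193
```

```bash
python3 o.py
```

```text
27.25 [535.4899 202.0198 246.8885] [ 0.     -0.0004 -1.    ] yaw 37.93119038064369 [-1.373  -1.304   4.8657] [-0.3217  0.1872  0.1587] -0.5912087282323077
```

Request:
apply_moves(
  steps=[
    [10,[0,0,0],[0,0,2]],
    [10,[0,0,0],[0,0,1]],
    [10,[0,0,0],[0,0,0]],
  ],
)

```text
t: 27.62
tcp_pos: [0.5355, 0.202, 0.2469]
ee_rot: [[-0.754, 0.656, -0.0], [0.656, 0.754, -0.0], [-0.0, -0.0, -1.0]]
contact_force: [-1.0, -1.7, 5.7]
finger_gap: 0.0194
```

```bash
python3 o.py
```

```text
27.625 [535.4933 202.0286 246.8883] [-0.     -0.0004 -1.    ] yaw 41.02835541329613 [-0.9868 -1.6616  5.7099] [-0.4246  0.2679  0.1413] -0.5371677496322997
```

Request:
apply_moves(
  steps=[
    [10,[0,0,-0.1],[0,0,2]],
    [10,[0,0,0],[0,0,1]],
    [10,[0,0,0],[0,0,0]],
  ],
)

```text
t: 28.0
tcp_pos: [0.5354, 0.2021, 0.2469]
ee_rot: [[-0.719, 0.695, -0.0], [0.695, 0.719, -0.0], [-0.0, -0.0, -1.0]]
contact_force: [-1.3, -0.5, 5.0]
finger_gap: 0.0198
```

```bash
python3 o.py
```

```text
28.0 [535.423  202.0907 246.8801] [-0.0002 -0.0003 -1.    ] yaw 44.0097542765314 [-1.2614 -0.5428  5.0431] [-0.4643  0.2502  0.1052] -0.4851131782341819
```

Request:
apply_moves(
  steps=[
    [10,[0,0,0],[0,0,2]],
    [10,[0,0,0],[0,0,0]],
  ],
)

```text
t: 28.25
tcp_pos: [0.5354, 0.2021, 0.2469]
ee_rot: [[-0.694, 0.72, -0.0], [0.72, 0.694, -0.0], [-0.0, -0.0, -1.0]]
contact_force: [-0.8, -2.5, 5.3]
finger_gap: 0.0195
```

```bash
python3 o.py
```

```text
28.25 [535.4443 202.1301 246.8771] [-0.0001 -0.0002 -1.    ] yaw 46.02562638429661 [-0.8396 -2.4666  5.3328] [-0.4984  0.3012  0.1299] -0.4499544985069751
```

Request:
apply_moves(
  steps=[
    [10,[0,0,0],[0,0,2]],
    [10,[0,0,0],[0,0,0]],
  ],
)

```text
t: 28.5
tcp_pos: [0.5354, 0.2021, 0.2469]
ee_rot: [[-0.669, 0.743, -0.0], [0.743, 0.669, -0.0], [-0.0, -0.0, -1.0]]
contact_force: [-1.4, -1.9, 4.8]
finger_gap: 0.0196
```

```bash
python3 o.py
```

```text
28.5 [535.4177 202.099  246.8795] [-0.0002 -0.0003 -1.    ] yaw 47.99669880903775 [-1.3908 -1.942   4.7524] [-0.4991  0.318   0.3538] -0.41548219810014425
```

Request:
apply_moves(
  steps=[
    [10,[0,0,0],[0,0,2]],
    [10,[0,0,0],[0,0,0]],
  ],
)

```text
t: 28.75
tcp_pos: [0.5354, 0.2021, 0.2469]
ee_rot: [[-0.643, 0.766, -0.0], [0.766, 0.643, -0.0], [-0.0, -0.0, -1.0]]
contact_force: [-1.9, -2.7, 4.6]
finger_gap: 0.0197
```

```bash
python3 o.py
```

```text
28.75 [535.3981 202.099  246.8859] [-0.0002 -0.0004 -1.    ] yaw 49.962576486024126 [-1.9237 -2.7373  4.6341] [-0.5348  0.2685  0.5484] -0.3810542759330821
```

The twist jumped from 0.13 to 0.35 to 0.55 N m, so the screw is at its stop. I unwind the twist to about zero, then draw the key out.

Request:
apply_moves(
  steps=[
    [10,[0,0,0],[0,0,-3]],
    [10,[0,0,0],[0,0,-2.5]],
    [10,[0,0,-0.5],[0,0,0]],
    [10,[0,0,0],[0,0,0]],
  ],
)

```text
t: 29.25
tcp_pos: [0.5353, 0.2021, 0.2469]
ee_rot: [[-0.713, 0.702, -0.001], [0.702, 0.713, -0.0], [0.0, -0.001, -1.0]]
contact_force: [-1.1, -1.1, 2.9]
finger_gap: 0.0193
```

```bash
python3 o.py
```

```text
29.25 [535.3198 202.1323 246.9093] [-0.0006 -0.0002 -1.    ] yaw 44.5526761033253 [-1.081  -1.1118  2.9411] [-0.433   0.1769  0.0673] -0.4757351177392432
```

Twist is near zero. Lifting gently.

Request:
apply_moves(
  steps=[
    [10,[0,0,-1],[0,0,-0.5]],
    [10,[0,0,-1],[0,0,0]],
    [10,[0,0,-2],[0,0,0]],
    [10,[0,0,0],[0,0,0]],
  ],
)

```text
t: 29.75
tcp_pos: [0.5352, 0.2021, 0.2511]
ee_rot: [[-0.719, 0.695, -0.001], [0.695, 0.719, -0.0], [0.0, -0.001, -1.0]]
contact_force: [-0.9, -1.5, -2.7]
finger_gap: 0.0195
```

```bash
python3 o.py
```

```text
29.75 [535.1744 202.1372 251.1099] [-0.001  -0.0003 -1.    ] yaw 44.000911550104476 [-0.939  -1.45   -2.6993] [-0.3261 -0.0418  0.0215] -0.4852560532790112
```

Request:
apply_moves(
  steps=[
    [10,[0,0,-3],[0,0,0]],
    [10,[0,0,-5],[0,0,0]],
    [10,[0,0,-8],[0,0,0]],
    [10,[0,0,-12],[0,0,0]],
    [10,[0,0,-18],[0,0,0]],
    [10,[0,0,-20],[0,0,0]],
    [10,[0,0,-16],[0,0,0]],
    [10,[0,0,0],[0,0,-9]],
    [10,[0,0,0],[0,0,-9]],
    [10,[0,0,0],[0,0,-9]],
    [10,[0,0,0],[0,0,-9]],
    [10,[0,0,0],[0,0,-8]],
  ],
)

```text
t: 31.25
tcp_pos: [0.5356, 0.2023, 0.3343]
ee_rot: [[-1.0, -0.005, 0.0], [-0.005, 1.0, 0.0], [-0.0, 0.0, -1.0]]
contact_force: [-0.3, -0.5, -1.1]
finger_gap: 0.0198
```

```bash
python3 o.py
```

```text
31.25 [535.621  202.2675 334.2734] [ 0.0005  0.0003 -1.    ] yaw -0.26995981210001446 [-0.3302 -0.513  -1.0772] [ 0.0601 -0.1355  0.0205] -1.2580098387007037
```

Request:
apply_moves(
  steps=[
    [10,[3.4,-20,0],[0,0,0]],
    [10,[4,-40,0],[0,0,0]],
    [10,[4,-45,0],[0,0,0]],
    [10,[4,-45,0],[0,0,0]],
    [10,[4,-45,0],[0,0,0]],
    [10,[4,-45,0],[0,0,0]],
    [10,[4,-45,0],[0,0,0]],
    [10,[4,-45,0],[0,0,0]],
    [10,[3,-45,0],[0,0,0]],
    [10,[3,-40,0],[0,0,0]],
    [10,[0,-24.4,0],[0,0,0]],
    [10,[0,-10,0],[0,0,0]],
  ],
)

```text
t: 32.75
tcp_pos: [0.497, -0.2492, 0.3337]
ee_rot: [[-1.0, 0.005, -0.0], [0.005, 1.0, -0.0], [0.0, -0.0, -1.0]]
contact_force: [0.3, -0.0, -2.3]
finger_gap: 0.0199
```

Request:
apply_moves(
  steps=[
    [10,[0,0,20],[0,0,0]],
    [10,[0,0,20],[0,0,0]],
    [10,[0,0,15],[0,0,0]],
    [10,[0,0,10],[0,0,0]],
    [10,[0,0,0],[0,0,0]],
    [10,[0,0,0],[0,0,0]],
  ],
)

```text
t: 33.5
tcp_pos: [0.4985, -0.2472, 0.269]
ee_rot: [[-1.0, -0.0, 0.001], [-0.0, 1.0, -0.001], [-0.001, -0.001, -1.0]]
contact_force: [0.1, -0.6, -1.7]
finger_gap: 0.0192
```

```bash
python3 o.py; python3 - <<'E'
from h import *
im=read_camera("side");im2=read_camera("scene")
r=lambda im,x,y,w,h,f:cv2.resize(im[y:y+h,x:x+w,::-1],None,fx=f,fy=f,interpolation=cv2.INTER_CUBIC)
cv2.imwrite("pics/c5.png",np.hstack([r(im,290,190,50,60,8),r(im2,265,120,50,60,8)]))
E
```

```text
33.5 [ 498.5447 -247.2369  269.0347] [ 0.0009 -0.0005 -1.    ] yaw -0.018095466574971537 [ 0.1195 -0.6113 -1.6705] [ 0.1007 -0.023  -0.0223] -2.0762529346596845
```

View pics/c5.png

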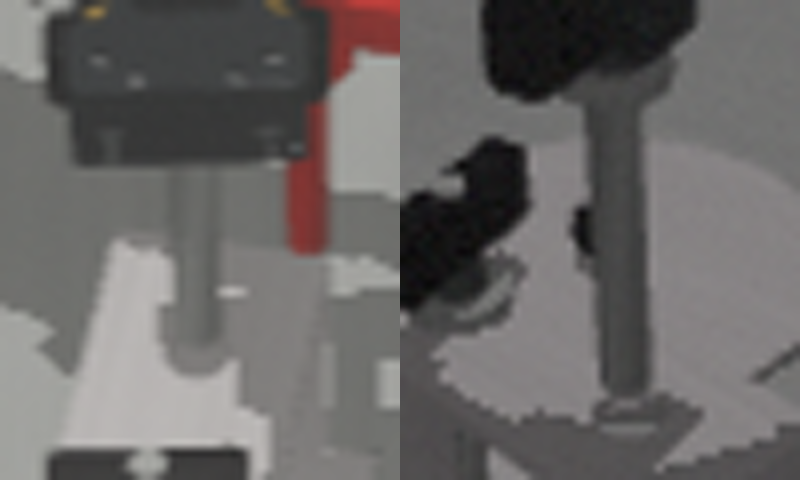

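The tip stands over the hole in both views (side about (196,345) over hole (195,355) in the crop, scene (627,390) over (630,412)). Lowering.

Request:
apply_moves(
  steps=[
    [10,[0,0,6],[0,0,0]],
    [10,[0,0,6],[0,0,0]],
    [10,[0,0,4],[0,0,0]],
    [10,[0,0,4],[0,0,0]],
    [10,[0,0,0],[0,0,0]],
  ],
)

```text
t: 34.22
tcp_pos: [0.4978, -0.2471, 0.2478]
ee_rot: [[-1.0, 0.0, -0.001], [0.0, 1.0, 0.0], [0.001, 0.0, -1.0]]
contact_force: [0.1, 0.4, -2.1]
finger_gap: 0.0193
```

```bash
python3 o.py
```

```text
34.225 [ 497.8174 -247.0792  247.8223] [-0.0008  0.0005 -1.    ] yaw 0.000550612977697807 [ 0.068   0.3769 -2.1464] [ 0.0917 -0.0695  0.0082] -2.076303199927398
```

In the hole with no contact.

Request:
apply_moves(
  steps=[
    [10,[0,0,15],[0,0,0]],
    [10,[0,0,20],[0,0,0]],
    [10,[0,0,20],[0,0,0]],
    [10,[0,0,18],[0,0,0]],
    [10,[0,0,12],[0,0,0]],
    [10,[0,0,7],[0,0,0]],
    [10,[0,0,3],[0,0,0]],
    [10,[0,0,0],[0,0,0]],
    [10,[0,0,0],[0,0,0]],
  ],
)

```text
t: 35.35
tcp_pos: [0.4986, -0.2475, 0.1542]
ee_rot: [[-1.0, -0.0, 0.001], [-0.0, 1.0, -0.001], [-0.001, -0.001, -1.0]]
contact_force: [0.6, 0.3, -1.6]
finger_gap: 0.0198
```

Request:
apply_moves(
  steps=[
    [10,[0,0,2],[0,0,0]],
    [10,[0,0,1],[0,0,0]],
    [10,[0,0,0],[0,0,0]],
  ],
)

```text
t: 35.72
tcp_pos: [0.498, -0.2472, 0.1503]
ee_rot: [[-1.0, -0.0, -0.0], [-0.0, 1.0, 0.0], [0.0, 0.0, -1.0]]
contact_force: [-0.6, 0.0, -3.1]
finger_gap: 0.0196
```

```bash
python3 o.py
```

```text
35.725 [ 497.9762 -247.1597  150.3054] [-0.0002  0.0001 -1.    ] yaw -0.0008664010404562377 [-0.5825  0.0479 -3.1107] [ 0.091  -0.0654  0.0632] -2.0762799607415947
```

Resting height should be about 0.148.

Request:
apply_moves(
  steps=[
    [10,[0,0,1.2],[0,0,0]],
    [10,[0,0,0.6],[0,0,0]],
    [10,[0,0,0],[0,0,0]],
    [10,[0,0,0],[0,0,0]],
  ],
)

```text
t: 36.22
tcp_pos: [0.4981, -0.2472, 0.1486]
ee_rot: [[-1.0, 0.0, 0.0], [0.0, 1.0, 0.0], [-0.0, 0.0, -1.0]]
contact_force: [0.1, -0.3, -1.9]
finger_gap: 0.0194
```

Request:
apply_moves(
  steps=[
    [10,[0,0,0.6],[0,0,0]],
    [10,[0,0,0],[0,0,0]],
    [10,[0,0,0],[0,0,0]],
  ],
)

```text
t: 36.6
tcp_pos: [0.4981, -0.2472, 0.148]
ee_rot: [[-1.0, -0.0, 0.0], [-0.0, 1.0, 0.0], [-0.0, 0.0, -1.0]]
contact_force: [-0.7, 0.4, -2.1]
finger_gap: 0.0194
```

```bash
python3 o.py
```

```text
36.6 [ 498.1086 -247.1974  147.9939] [ 0.  0. -1.] yaw -0.0012204688205468147 [-0.6869  0.4199 -2.1433] [ 0.0467 -0.1022 -0.0433] -2.0762950043812793
```

Request:
apply_moves(
  steps=[
    [10,[0,0,0.5],[0,0,0]],
    [10,[0,0,0],[0,0,0]],
    [10,[0,0,0],[0,0,0]],
  ],
)

```text
t: 36.98
tcp_pos: [0.4981, -0.2472, 0.1479]
ee_rot: [[-1.0, 0.0, 0.0], [0.0, 1.0, -0.0], [-0.0, -0.0, -1.0]]
contact_force: [-1.4, 1.0, 2.4]
finger_gap: 0.0198
```

Request:
apply_moves(
  steps=[
    [10,[0,0,0.5],[0,0,0]],
    [10,[0,0,0],[0,0,0]],
    [10,[0,0,0],[0,0,0]],
  ],
)

```text
t: 37.35
tcp_pos: [0.4981, -0.2472, 0.1479]
ee_rot: [[-1.0, -0.0, 0.0], [-0.0, 1.0, -0.0], [-0.0, -0.0, -1.0]]
contact_force: [-3.6, 1.9, 6.5]
finger_gap: 0.0196
```

Request:
apply_moves(
  steps=[
    [10,[0,0,0.3],[0,0,0]],
    [10,[0,0,0],[0,0,0]],
    [10,[0,0,0],[0,0,0]],
  ],
)

```text
t: 37.72
tcp_pos: [0.4981, -0.2472, 0.1479]
ee_rot: [[-1.0, -0.0, 0.0], [-0.0, 1.0, -0.0], [-0.0, -0.0, -1.0]]
contact_force: [-4.6, 1.9, 7.9]
finger_gap: 0.0196
```

The flange rests on the plate. I unload and release.

Request:
apply_moves(
  steps=[
    [10,[0,0,-1],[0,0,0]],
    [10,[0,0,0],[0,0,0]],
    [30,[0,0,0],[0,0,0]],
    [45,[0,0,0],[0,0,0]],
    [50,[0,0,0],[0,0,0]],
    [50,[0,0,0],[0,0,0]],
    [50,[0,0,0],[0,0,0]],
    [50,[0,0,0],[0,0,0]],
  ],
  grip_force=10,
)

```text
t: 38.72
tcp_pos: [0.4981, -0.2472, 0.1477]
ee_rot: [[-1.0, -0.0, 0.0], [-0.0, 1.0, -0.0], [-0.0, -0.0, -1.0]]
contact_force: [0.8, 0.0, -0.2]
finger_gap: 0.05
```

Request:
apply_moves(
  steps=[
    [50,[0,0,-5],[0,0,0]],
    [50,[0,0,-15],[0,0,0]],
    [50,[0,0,-30],[0,0,0]],
    [50,[0,0,-40],[0,0,0]],
    [50,[0,0,-40],[0,0,0]],
    [50,[0,40,0],[0,0,0]],
    [50,[0,50,0],[0,0,0]],
    [50,[0,50,0],[0,0,0]],
    [50,[0,50,0],[0,0,0]],
    [50,[0,0,0],[0,0,0]],
    [50,[0,0,0],[0,0,0]],
  ],
)

```text
t: 40.1
tcp_pos: [0.4984, -0.0574, 0.2787]
ee_rot: [[-1.0, -0.001, 0.001], [-0.001, 1.0, -0.001], [-0.001, -0.001, -1.0]]
contact_force: [0.5, -0.1, 0.0]
finger_gap: 0.0505
```

```bash
python3 o.py; python3 - <<'E'
from h import *
im=read_camera("side");im2=read_camera("scene")
r=lambda im,x,y,w,h,f:cv2.resize(im[y:y+h,x:x+w,::-1],None,fx=f,fy=f,interpolation=cv2.INTER_CUBIC)
cv2.imwrite("pics/c6.png",np.hstack([r(im,240,170,130,135,3),r(im2,235,120,130,135,3)]))
E
```

```text
40.1 [498.3823 -57.4274 278.7102] [ 0.0014 -0.0009 -1.    ] yaw -0.052935598370808086 [ 0.5097 -0.069   0.0174] [ 0.0859 -0.0593  0.0064] -1.73550640899984
```

View pics/c6.png

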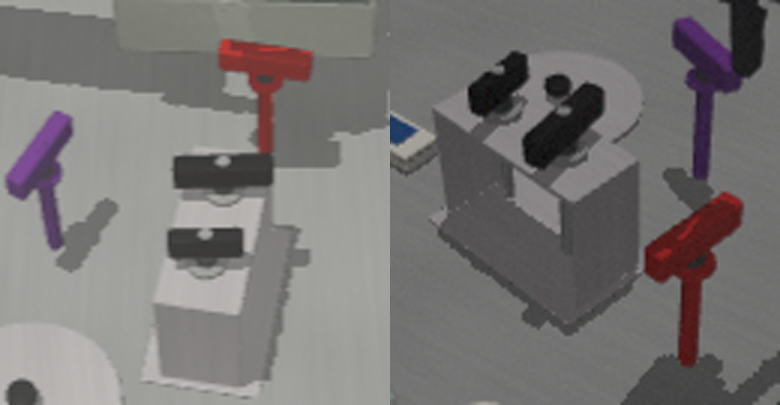

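```bash
python3 -c "
from rig import order; print(order.hand_in())"
```

```text
the job is handed in; nothing more can be done
None
```

The retaining screw is tight, the larger key is back upright in its own hole, and the job was handed in at about 40 s of the 72 s allowed.

- **Seating:** I found the bore centre by light wall touches of about 3 N. The hexagon happened to be aligned already, so the key dropped in without a search turn. It bottomed at its full 14 mm depth with about 5 N on it.
- **Tightening:** I turned the key clockwise. The twist held near 0.13 N m, then rose to 0.35 and 0.55 N m over the last 4 degrees at the stop. I unwound it to about 0.07 N m before drawing the key out, so the screw should not have loosened.
- **Hanging back:** I lowered the key until the flange rested on the plate, briefly with about 8 N, then let go with the load taken off.

**Last checks:** In the final side and scene views the large key hangs upright in its hole. The small key and the red and purple look-alikes look unmoved, and the gripper is clear. No check disagreed.

Two limits remain: single force readings were noisy (about 0.7 N, 0.05 N m), and the screw's final angle could only be judged from the twist. The last pictures did not cover the jars, the reader and the capillary box, but the arm never went near them.

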